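# Crank the bench clamp shut and stow its folding handle

### The job

Clamp the little turned tower that stands in the bench clamp so that it can be sanded: swing the folding crank handle up out of the hand wheel, crank clockwise until the moving jaw holds the tower firmly against the V stop - wind until the crank clearly pulls harder than it did running free, but do not force it, the soft wood bruises. Then fold the handle back down flat over the wheel without loosening the clamp, and leave the things round the clamp alone.

Things in the scene. Friction and masses are not known exactly. Their poses are not given: they have to be found in the camera images.
- clamp: Bench clamp, fixed to the table: wooden board 290 x 84 x 12 mm with a grey gear housing (top of it 58 mm up) under a hand wheel. Origin on the table under the wheel's shaft; x runs along the board to the tower and the steel V stop, z up. The stop (55 mm high, 70 mm wide) is set anew each time: the tower seats against it with its centre 175 to 197 mm along x.
- crank_axis (a point): Point on the wheel's upright axis, 102 mm above the table, at the height of the handle's hinge and of the knob's centre when folded. The aluminium hand wheel is a disc 128 mm across, its top 78 mm above the table. Axes as the clamp's.
- knob_centre (a point): Centre of the wooden grip (22 x 22 mm, 32 mm long, flat-sided; spins freely on the handle's stem, which is 11 mm thick). 52 mm from the handle's hinge: when folded it lies over the wheel's axis, 102 mm above the table; when the handle stands up it is 52 mm from the axis and 154 mm above the table, and there it is cranked round.
- wheel (a joint): Angle of the hand wheel, rad, grows clockwise seen from above, which closes the jaw: 11 mm a radian, it starts at 0 to 1.2 and grips at 6.8 to 9. The handle's hinge lies 52 mm from the axis in direction (cos w, -sin w) of the clamp's x, y. A brake inside gives 0.4 Nm drag (with the jaw's, 6 to 8 N at the knob) and keeps the wheel where it is left, up to some 38 N at the jaw.
- handle (a joint): Fold angle of the handle, rad: 0 lying flat inward over the wheel, 1.57 upright, stop at 1.85. It swings up about a level hinge pin across the wheel's radius, in two dark lugs at the rim (30 mm high, 22 mm wide), so the knob rises and moves outward in an arc of 52 mm. Light friction (1.3 N at the knob) keeps it where it is left.
- jaw: Moving jaw with wooden face 60 mm wide, from 15 to 61 mm above the table, on a steel rack that comes out of the housing's back. Its face is 75 mm along its own x from its origin. Each N more at the knob than in free running presses the tower with about 4.7 N; from first touch, 1 mm of jaw travel gives some 30 N. It should press with 10 to 42 N, never 55.
- tower: Light wooden turned toy tower with conical roof, 50 mm across, 106 mm high, standing loose on the clamp's board (12 mm up) between jaw and V stop. Origin at the centre of its underside, z up. The jaw pushes it along the board into the V.
- jar: Turned wooden jar with lid, 47 mm across, 73 mm high, behind the wheel end of the clamp; leave alone. Origin under its centre.
- sanding_block: Cork sanding block 39 x 65 x 28 mm past the stop end of the clamp; leave alone. Origin under its centre.
- spare_tower: Darker oiled toy tower 47 mm across, 128 mm high, past the stop end of the clamp; leave alone. Origin under its centre.
- key_fob: Flat wooden key fob 20 x 50 x 8 mm, on the table along the far side of the clamp; leave alone. Origin under its centre.
- spatula: Flat wooden spatula 120 x 26 x 6 mm behind the wheel end of the clamp; leave alone. Origin under its centre.
Things that resemble listed ones, but are neither listed nor needed, are in the scene too. What is shaped like the tower but blue or turquoise is not meant.

How it is judged:
On the way, in this order (a step that is already met when the one before it is completed fails the run):
1. the handle is swung up out of the wheel (value of joint handle above 1.3 rad), for 0.1 s.
2. the jaw holds the tower firmly, with the handle still up (contact force between jaw and tower above 10 N and value of joint handle above 1.1 rad), for 0.2 s.
At the end, for the whole second after the job is handed in: The handle lies folded over the wheel (joint below 0.17 rad), the jaw presses the tower with 10 to 42 N, the tower stands upright within 0.12 rad, tower and jaw are at rest (value of joint handle below 0.17 rad and contact force between jaw and tower between 10 and 42 N and angle between tower's own z axis and vertical below 0.12 rad and linear speed of each of tower, jaw below 0.01 m/s); the robot touches nothing.
It fails at once if the tower is squeezed with more than 55 N (contact force between jaw and tower above 55 N).
It fails at once if the tower tips over by more than 0.35 rad (angle between tower's own z axis and vertical above 0.35 rad).
It fails at once if one of the things round the clamp is moved by more than 20 mm (distance of any of jar, sanding_block, spare_tower, key_fob, spatula from where it was at the start of the episode above 0.02 m).
It also fails if it takes over 72 s, if anything falls off the work surface, if the arm or the gripper's body presses on something with over 40 N, if the wrist force passes 120 N, or if a joint passes its speed limit or range.

### The arm

A 6-joint arm with a two-finger parallel gripper is mounted at the origin on a cart in front of the work surface, level with it; the furniture and walls round the work are solid. World frame = base frame: x ahead of the robot, y to its left, z up, the work surface at z = 0. Lengths are in m, angles in rad, forces in N, time in s.
With the tool pointing down it reaches from about 0.4 to 0.825 m from the base axis. Payload 7 kg.
Tool frame: the origin (TCP) lies on the front face of the gripper's body, between the roots of the fingers; the fingertips stand 66 mm ahead of it and the grasp point (between the pads) lies 47 mm ahead of it; z points along the fingers, y is the line along which they close (so a half turn about z gives the same grasp; the last joint's range is limited). The gripper opens to 88 mm and grips with 3 to 60 N. Pads are 19 mm wide; open, the fingers measure 130 mm over their backs; the gripper's body (78 mm by 193 mm) begins 47 mm behind the grasp point.
Start: joints at [1.507, 0.359, 0.012, 0, -1.224, -0.288], TCP at [0.233, 0.634, 0.292] pointing down, gripper open.
Joint ranges: [-3.07, 3.07], [-1.43, 2.12], [-1.02, 1.25], [-3.03, 1.67], [-3.05, -0], [-3.03, 3.03]. Speed limits (rad/s): [2.39, 2.39, 3.01, 3.14, 3.14, 3.14].

### API

Orientations are given as [roll, pitch, yaw] about the fixed x, y, z axes, in that order (R = Rz(yaw) Ry(pitch) Rx(roll)).
In Python, from station import arm gives the robot as it stands. The module is installed in compiled form; this text tells all that it offers.
- The arm moves only by the tool move_arm, never from a script. Its argument "increments" is a list of rows, each an object of numbers: "jaw": the gripper command: -1 is shut, 1 is fully open, values between are in proportion; "dx", "dy", "dz": the shift along the tool's x, y, z in m; "twist": the turn about the tool's z in rad. A call has 1 to 12 rows; each row shifts and turns the commanded pose from where the row before left it, along the tool's axes as they then stand; what a row does not reach is not made up. A row lasts 1/12 s, in which the tool goes at most 41.7 mm and 7.16 degrees, less where a joint would pass 70% of its speed; a pose out of reach is approached as far as the arm can. A call is refused whole if a number of a shift passes 0.0417 or a number of a turn 0.125, either way. A call with a gripper value outside its range is refused whole. The fingers move at their own pace and stop on an object; "force" is the grip in N (left out, the last holds). Time passes only in rows, so rows that do not move let the fingers close. It gives the time, the measured TCP pose, the force, the opening and the grip force at its end, in the units of the state.
- arm.get_state(): the state, without advancing time (a new reading comes with each control period).
- arm.grab_frame(name): name is "scene" or "top" or "wrist"; returns the picture (384x512x3 uint8, blue, green, red); there is no depth.
- arm.camera_info(name): a dict with "K" (3x3 intrinsics, pixels), "extrinsics" (4x4, takes a point from camera to world coordinates). Camera axes: x right, y down, z forward; pixel columns grow to the right and rows downward; lengths in m; the calibration is good to about 2 mm. A picture is of the moment at which its call begins: read the wrist's pose just before it. camera_info takes no time and is no camera call; for the wrist camera it gives the pose at the moment of the call.
- arm.job_done(): hands the job in; it is judged then, once.
Trained networks look in the newest picture that a camera, given by its name, has taken for a name from the list of things; names that differ only in an ending like _2 or _b are one class to them, and where a whole thing is asked for, a point or a joint stands for the part that bears it (a point fixed in the world has none). Each returns a list of dicts, best first, with "score" (0 to 1); they miss things now and then, are a little off and sometimes report something else, mostly with a low value. They report only what shows in the picture. A call takes as long as a camera call. They do not tell look-alikes from the thing itself.
- arm.find_in(camera, name): "position" ([x, y, z] in m, in world coordinates, good to about 4 mm: the middle of the surface that is visible of it).
- arm.silhouettes(camera, name): "pixels" (384x512 bool, what is visible of it).
- arm.pinpoint(camera, name): "position" ([x, y, z] in m, in world coordinates, good to about 4 mm: a listed point, or the origin of a listed thing).
The state is a dict: "t": time; "q": joint angles; "qd": joint speeds; "joint_efforts": joint torques, N m; "eef_pos": TCP position; "ee_rot": TCP orientation; "force": force on the tool from outside, world axes, zero at the start; "moment": the same for the moment, N m; "width": finger opening in m; "gripper_force": force on a finger pad.
Only numpy, scipy, OpenCV 4.12 (cv2) and the standard library are available. Lean on these libraries where they do the work, as an engineer would, in place of code of your own. Each camera call takes 0.05 s, during which the arm holds its last target. There are 200 camera calls.

## Working session

There is one attempt and no reset: what is moved stays moved. The work goes in short steps, Python scripts to look and compute and a tool call to move; the robot and the scene stay as the last step left them, time stands still between calls to the robot, and variables do not carry over. Pictures are saved under pics/ and viewed, at most 10 in all, crops included, and the job is handed in when it is done.

Besides the shell and the picture viewer there is one more tool, called after ">>>" as name([rows], argument=value, ...), one row to a line, values as JSON. move_arm: Moves the arm, as the interface text tells. Its arguments: {"type":"object","properties":{"increments":{"type":"array"},"force":{"type":"number"}},"required":["increments"]}

```bash
mkdir -p pics; cat > h.py <<'E'
from station import arm
import cv2, numpy as np
E
python3 - <<'E'
from h import *
for c in ("scene","top"):
    im=arm.grab_frame(c); cv2.imwrite(f"pics/{c}0.png",im)
    for n in ("clamp","crank_axis","knob_centre","tower","jaw"):
        print(c,n,[(np.round(d["position"],3).tolist(),round(d["score"],2)) for d in arm.pinpoint(c,n)][:3])
a=cv2.imread("pics/scene0.png");b=cv2.imread("pics/top0.png")
cv2.imwrite("pics/both.png",cv2.resize(np.vstack([a,b]),(448*1,672))[:600] if 0 else np.hstack([cv2.resize(a,(400,300)),cv2.resize(b,(400,300))]))
s=arm.get_state();print(s)
E
```

```text
scene clamp [([0.494, 0.037, -0.001], 0.58)]
scene crank_axis [([0.493, 0.04, 0.105], 0.74)]
scene knob_centre [([0.494, 0.037, 0.1], 0.42)]
scene tower [([0.487, 0.185, 0.011], 0.84), ([0.462, 0.483, -0.0], 0.75), ([0.668, 0.172, 0.001], 0.74)]
scene jaw [([0.499, 0.398, -0.001], 0.35)]
top clamp [([0.492, 0.038, -0.003], 0.67), ([0.497, -0.161, -0.003], 0.67)]
top crank_axis [([0.492, 0.038, 0.103], 0.89)]
top knob_centre []
top tower [([0.667, 0.175, 0.002], 0.74), ([0.488, 0.186, 0.011], 0.63), ([0.462, 0.48, 0.004], 0.63)]
top jaw []
{'t': 0.6, 'q': array([ 1.50713680e+00,  3.58514317e-01,  1.19031175e-02, -4.66415526e-05,
       -1.22412911e+00, -2.88115958e-01]), 'qd': array([ 2.41759149e-03, -1.77119383e-03,  1.31295865e-04, -7.83531894e-04,
       -6.43791417e-04,  7.84857848e-05]), 'joint_efforts': array([-1.42594495e-04, -5.81992078e+01,  2.93174350e+01,  6.99958831e+00,
        1.24088986e-02, -2.59560113e-05]), 'eef_pos': array([0.23256633, 0.63362371, 0.29220964]), 'ee_rot': array([-3.14155141e+00,  5.79769229e-05, -3.51791334e-01]), 'force': array([ 0.45756437,  0.45100709, -0.59730771]), 'moment': array([ 0.05954625, -0.04844261,  0.01335531]), 'gripper_force': 0.0, 'width': 0.08739274398475694}
```

View pics/top0.png

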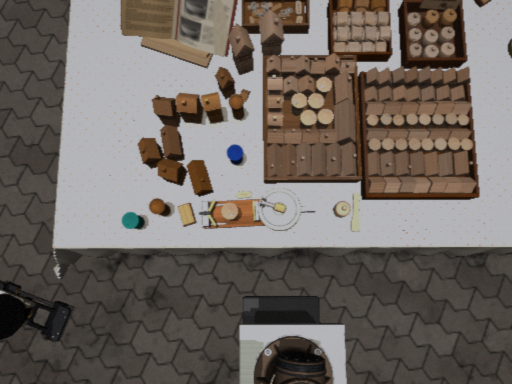

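View pics/scene0.png

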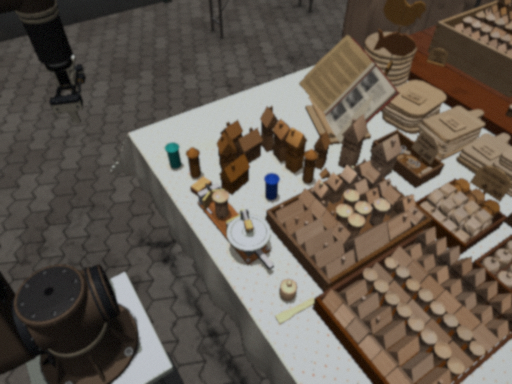

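The top view shows the clamp running along world +y: the wheel is at pixel (280,209), the tower at (230,211), and the stop is further left. The blue look-alike is at (235,153) and the teal one at (131,220). The hinge seems to be left of the knob. I'll check the wrist camera geometry and zoom in on the wheel.

```bash
python3 - <<'E'
from h import *
a=cv2.imread("pics/top0.png")[180:240,180:320]
b=cv2.imread("pics/scene0.png")[170:280,180:300]
cv2.imwrite("pics/z.png",np.hstack([cv2.resize(a,(500,214),interpolation=2),]) if 0 else np.vstack([cv2.resize(a,(600,257),interpolation=2),np.pad(cv2.resize(b,(360,330),interpolation=2),((0,0),(0,240),(0,0)))]))
s=arm.get_state();i=arm.camera_info("wrist");E=np.array(i["extrinsics"])
y=s["ee_rot"][2];R=np.array([[np.cos(y),np.sin(y),0],[np.sin(y),-np.cos(y),0],[0,0,-1]])
print(i["K"]);print("cam in tool",R.T@(E[:3,3]-s["eef_pos"]),"\n",R.T@E[:3,:3])
E
```

```text
[[297.12120101   0.         252.10697198]
 [  0.         297.12120101 190.51194477]
 [  0.           0.           1.        ]]
cam in tool [ 0.07820777  0.00038248 -0.09254704] 
 [[-1.20493611e-03 -9.56582084e-01 -2.91460571e-01]
 [ 9.99999183e-01 -1.27687337e-03  5.66082157e-05]
 [-4.26308647e-04 -2.91460265e-01  9.56582841e-01]]
```

View pics/z.png

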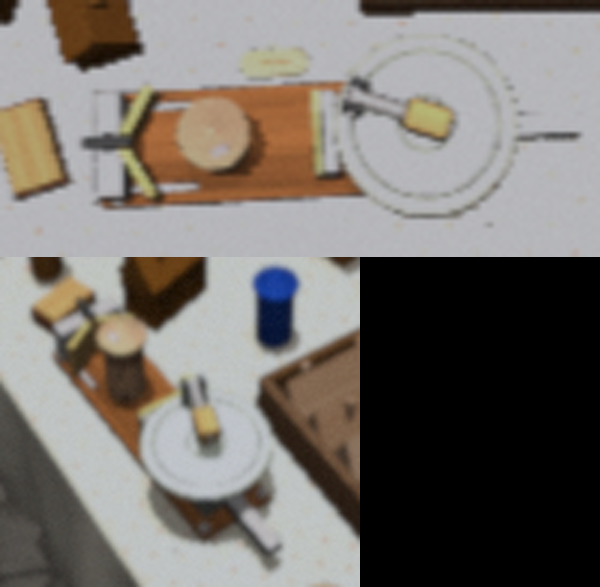

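The zoom shows the hinge lugs at about (355,98) and the knob at (430,118). That puts the hinge direction at about 0.26 rad from world +y toward +x, so the grasp yaw should be about -1.83. I'm moving above the wheel now.

>>> move_arm([
  {"jaw": 1, "dx": 0.0225, "dy": 0.0235},
  {"jaw": 1, "dx": 0.0225, "dy": 0.0235},
  {"jaw": 1, "dx": 0.0225, "dy": 0.0235},
  {"jaw": 1, "dx": 0.0225, "dy": 0.0235},
  {"jaw": 1, "dx": 0.0225, "dy": 0.0235},
  {"jaw": 1, "dx": 0.0225, "dy": 0.0235},
  {"jaw": 1, "dx": 0.0225, "dy": 0.0235},
  {"jaw": 1, "dx": 0.0225, "dy": 0.0235},
  {"jaw": 1, "dx": 0.0225, "dy": 0.0235},
  {"jaw": 1, "dx": 0.0225, "dy": 0.0235},
])

```text
$.increments[0]: bad value
```

>>> move_arm([
  {"jaw": 1, "dx": 0.0225, "dy": 0.0235},
  {"jaw": 1, "dx": 0.0225, "dy": 0.0235},
  {"jaw": 1, "dx": 0.0225, "dy": 0.0235},
  {"jaw": 1, "dx": 0.0225, "dy": 0.0235},
  {"jaw": 1, "dx": 0.0225, "dy": 0.0235},
  {"jaw": 1, "dx": 0.0225, "dy": 0.0235},
  {"jaw": 1, "dx": 0.0225, "dy": 0.0235},
  {"jaw": 1, "dx": 0.0225, "dy": 0.0235},
  {"jaw": 1, "dx": 0.0225, "dy": 0.0235},
  {"jaw": 1, "dx": 0.0225, "dy": 0.0235},
])

```text
$.increments[0]: bad value
```

>>> move_arm([
  {"jaw": 1, "twist": 0.123},
  {"jaw": 1, "twist": 0.123},
  {"jaw": 1, "twist": 0.123},
  {"jaw": 1, "twist": 0.123},
  {"jaw": 1, "twist": 0.123},
  {"jaw": 1, "twist": 0.123},
  {"jaw": 1, "twist": 0.123},
  {"jaw": 1, "twist": 0.123},
  {"jaw": 1, "twist": 0.123},
  {"jaw": 1, "twist": 0.123},
  {"jaw": 1, "twist": 0.123},
  {"jaw": 1, "twist": 0.123},
])

```text
$.increments[0]: bad value
```

```bash
python3 - <<'E'
from h import *
s=arm.get_state();print(s["t"],s["q"],s["eef_pos"],s["ee_rot"],s["force"])
im=arm.grab_frame("wrist"); cv2.imwrite("pics/w1.png",im)
for n in ("crank_axis","knob_centre","tower","clamp"):
    print(n,[(np.round(d["position"],4).tolist(),round(d["score"],2)) for d in arm.pinpoint("wrist",n)][:3])
print([(np.round(d["position"],4).tolist(),round(d["score"],2)) for d in arm.find_in("wrist","knob_centre")])
E
```

```text
0.6 [ 1.50713680e+00  3.58514317e-01  1.19031175e-02 -4.66415526e-05
 -1.22412911e+00 -2.88115958e-01] [0.23256633 0.63362371 0.29220964] [-3.14155141e+00  5.79769229e-05 -3.51791334e-01] [ 0.45756437  0.45100709 -0.59730771]
crank_axis []
knob_centre []
tower []
clamp []
[]
```

View pics/w1.png

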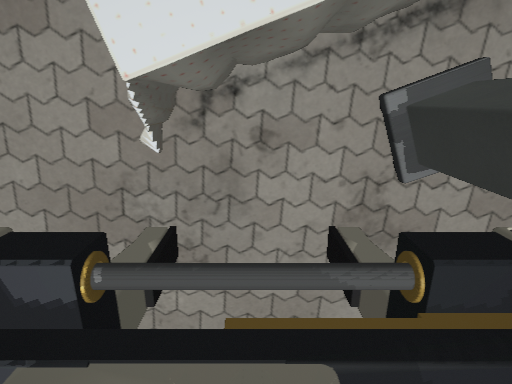

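The calls were refused, so the picture only shows the floor and the gripper. The rows probably need every key.

>>> move_arm([
  {"jaw": 1, "dx": 0.0225, "dy": 0.0235, "dz": 0, "twist": 0},
  {"jaw": 1, "dx": 0.0225, "dy": 0.0235, "dz": 0, "twist": 0},
  {"jaw": 1, "dx": 0.0225, "dy": 0.0235, "dz": 0, "twist": 0},
  {"jaw": 1, "dx": 0.0225, "dy": 0.0235, "dz": 0, "twist": 0},
  {"jaw": 1, "dx": 0.0225, "dy": 0.0235, "dz": 0, "twist": 0},
  {"jaw": 1, "dx": 0.0225, "dy": 0.0235, "dz": 0, "twist": 0},
  {"jaw": 1, "dx": 0.0225, "dy": 0.0235, "dz": 0, "twist": 0},
  {"jaw": 1, "dx": 0.0225, "dy": 0.0235, "dz": 0, "twist": 0},
  {"jaw": 1, "dx": 0.0225, "dy": 0.0235, "dz": 0, "twist": 0},
  {"jaw": 1, "dx": 0.0225, "dy": 0.0235, "dz": 0, "twist": 0},
])

```text
t: 1.73
eef_pos: [0.3632, 0.334, 0.2925]
ee_rot: [-3.141, -0.0, -0.352]
force: [0.5, 0.6, -0.7]
width: 0.0876
gripper_force: 0.0
```

>>> move_arm([
  {"jaw": 1, "dx": 0.0225, "dy": 0.0235, "dz": 0, "twist": 0},
  {"jaw": 1, "dx": 0.0225, "dy": 0.0235, "dz": 0, "twist": 0},
  {"jaw": 1, "dx": 0.0225, "dy": 0.0235, "dz": 0, "twist": 0},
  {"jaw": 1, "dx": 0.0225, "dy": 0.0235, "dz": 0, "twist": 0},
  {"jaw": 1, "dx": 0.0225, "dy": 0.0235, "dz": 0, "twist": 0},
  {"jaw": 1, "dx": 0.0225, "dy": 0.0235, "dz": 0, "twist": 0},
  {"jaw": 1, "dx": 0.0225, "dy": 0.0235, "dz": 0, "twist": 0},
  {"jaw": 1, "dx": 0.0225, "dy": 0.0235, "dz": 0, "twist": 0},
  {"jaw": 1, "dx": 0.0225, "dy": 0.0235, "dz": 0, "twist": 0},
  {"jaw": 1, "dx": 0.0225, "dy": 0.0235, "dz": 0, "twist": 0},
])

```text
t: 2.57
eef_pos: [0.4935, 0.0358, 0.2926]
ee_rot: [-3.141, -0.001, -0.352]
force: [0.4, 0.7, 0.9]
width: 0.0875
gripper_force: 0.0
```

>>> move_arm([
  {"jaw": 1, "dx": 0, "dy": 0, "dz": 0, "twist": 0.123},
  {"jaw": 1, "dx": 0, "dy": 0, "dz": 0, "twist": 0.123},
  {"jaw": 1, "dx": 0, "dy": 0, "dz": 0, "twist": 0.123},
  {"jaw": 1, "dx": 0, "dy": 0, "dz": 0, "twist": 0.123},
  {"jaw": 1, "dx": 0, "dy": 0, "dz": 0, "twist": 0.123},
  {"jaw": 1, "dx": 0, "dy": 0, "dz": 0, "twist": 0.123},
  {"jaw": 1, "dx": 0, "dy": 0, "dz": 0, "twist": 0.123},
  {"jaw": 1, "dx": 0, "dy": 0, "dz": 0, "twist": 0.123},
  {"jaw": 1, "dx": 0, "dy": 0, "dz": 0, "twist": 0.123},
  {"jaw": 1, "dx": 0, "dy": 0, "dz": 0, "twist": 0.123},
  {"jaw": 1, "dx": 0, "dy": 0, "dz": 0, "twist": 0.123},
  {"jaw": 1, "dx": 0, "dy": 0, "dz": 0, "twist": 0.123},
])

```text
t: 3.57
eef_pos: [0.4931, 0.0374, 0.2924]
ee_rot: [-3.141, 0.0, -1.834]
force: [0.3, 0.1, -0.0]
width: 0.0879
gripper_force: 0.0
```

```bash
python3 - <<'E'
from h import *
s=arm.get_state();print(s["t"],s["q"],s["eef_pos"],s["ee_rot"],s["force"])
im=arm.grab_frame("wrist"); cv2.imwrite("pics/w2.png",im)
for n in ("crank_axis","knob_centre","tower","clamp"):
    print(n,[(np.round(d["position"],4).tolist(),round(d["score"],2)) for d in arm.pinpoint("wrist",n)][:3])
print([(np.round(d["position"],4).tolist(),round(d["score"],2)) for d in arm.find_in("wrist","knob_centre")])
E
```

```text
3.5667 [ 4.73949317e-01  5.79913469e-02 -3.75186230e-01  1.44298667e-05
 -1.13717438e+00 -7.37031561e-01] [0.49308816 0.03736149 0.29235089] [-3.14125481e+00  2.88956910e-04 -1.83387246e+00] [ 0.33035142  0.09075138 -0.0186317 ]
crank_axis [([0.4929, 0.0377, 0.0998], 0.77)]
knob_centre [([0.4955, 0.0374, 0.1], 0.76)]
tower [([0.6637, 0.1723, -0.0008], 0.58), ([0.4836, 0.1846, 0.0114], 0.56)]
clamp [([0.4971, 0.0389, -0.002], 0.81)]
[([0.4966, 0.0365, 0.1084], 0.85), ([0.5484, 0.1427, 0.0112], 0.33)]
```

View pics/w2.png

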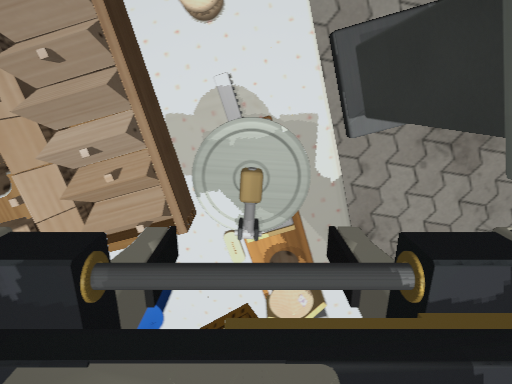

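The wrist view shows the knob at (251,184), hinge lugs at (249,228), and wheel centre near (251,177). The stem is nearly aligned with the tool x axis. I'll back-project those pixels.

```bash
cat >> h.py <<'E'
def ray(cam,u,v,z,info=None):
    i=info or arm.camera_info(cam); E=np.array(i["extrinsics"]); d=E[:3,:3]@np.linalg.inv(i["K"])@[u,v,1]
    return E[:3,3]+d*(z-E[2,3])/d[2]
E
python3 - <<'E'
from h import *
im=cv2.imread("pics/w2.png")
print("wheel",ray("wrist",251.5,177,.078),"knob top",ray("wrist",251,182,.113),"hinge",ray("wrist",249,226,.105))
for n in ("knob_centre",):
    m=arm.silhouettes("wrist",n)
    for k in m[:1]:
        p=np.argwhere(k["pixels"]); print(k["score"],len(p),p.min(0),p.max(0),p.mean(0))
E
```

```text
wheel [0.49270059 0.03638399 0.078     ] knob top [0.49210292 0.03238387 0.113     ] hinge [0.50643281 0.07900591 0.105     ]
0.87 803 [167 240] [204 263] [185.43960149 250.9750934 ]
```

>>> move_arm([
  {"jaw": 1, "dx": 0, "dy": 0, "dz": 0.015, "twist": 0},
  {"jaw": 1, "dx": 0, "dy": 0, "dz": 0.015, "twist": 0},
  {"jaw": 1, "dx": 0, "dy": 0, "dz": 0.015, "twist": 0},
  {"jaw": 1, "dx": 0, "dy": 0, "dz": 0.015, "twist": 0},
  {"jaw": 0.2, "dx": 0, "dy": 0, "dz": 0.015, "twist": 0},
  {"jaw": 0.2, "dx": 0, "dy": 0, "dz": 0.015, "twist": 0},
])

```text
t: 4.42
eef_pos: [0.4931, 0.0374, 0.2016]
ee_rot: [-3.141, 0.0, -1.826]
force: [-0.4, 0.8, -0.0]
width: 0.0792
gripper_force: 0.0
```

Axis confirmed at about (0.4927, 0.0375), hinge direction about 0.29 rad. I'll descend to grasp height and close lightly.

>>> move_arm([
  {"jaw": 0.2, "dx": 0, "dy": 0, "dz": 0.015, "twist": 0.015},
  {"jaw": 0.2, "dx": 0, "dy": 0, "dz": 0.015, "twist": 0.015},
  {"jaw": 0.2, "dx": 0, "dy": 0, "dz": 0.012, "twist": 0},
  {"jaw": 0.2, "dx": 0, "dy": 0, "dz": 0.008, "twist": 0},
  {"jaw": -1, "dx": 0, "dy": 0, "dz": 0, "twist": 0},
  {"jaw": -1, "dx": 0, "dy": 0, "dz": 0, "twist": 0},
  {"jaw": -1, "dx": 0, "dy": 0, "dz": 0, "twist": 0},
  {"jaw": -1, "dx": 0, "dy": 0, "dz": 0, "twist": 0},
  {"jaw": -1, "dx": 0, "dy": 0, "dz": 0, "twist": 0},
  {"jaw": -1, "dx": 0, "dy": 0, "dz": 0, "twist": 0},
], force=10)

```text
t: 5.25
eef_pos: [0.4941, 0.0373, 0.1531]
ee_rot: [-3.139, 0.001, -1.857]
force: [3.9, -3.3, -2.0]
width: 0.0221
gripper_force: 9.9
```

>>> move_arm([
  {"jaw": -1, "dx": -0.0008, "dy": 0, "dz": -0.009, "twist": 0},
  {"jaw": -1, "dx": -0.0023, "dy": 0, "dz": -0.0088, "twist": 0},
  {"jaw": -1, "dx": -0.0038, "dy": 0, "dz": -0.0082, "twist": 0},
  {"jaw": -1, "dx": -0.0052, "dy": 0, "dz": -0.0074, "twist": 0},
  {"jaw": -1, "dx": 0, "dy": 0, "dz": 0, "twist": 0},
])

```text
t: 5.67
eef_pos: [0.4981, 0.0493, 0.1875]
ee_rot: [-3.138, 0.002, -1.857]
force: [3.2, -4.3, 1.5]
width: 0.0224
gripper_force: 10.0
```

>>> move_arm([
  {"jaw": -1, "dx": -0.0064, "dy": 0, "dz": -0.0064, "twist": 0},
  {"jaw": -1, "dx": -0.0074, "dy": 0, "dz": -0.0052, "twist": 0},
  {"jaw": -1, "dx": -0.0082, "dy": 0, "dz": -0.0039, "twist": 0},
  {"jaw": -1, "dx": -0.0088, "dy": 0, "dz": -0.0023, "twist": 0},
  {"jaw": -1, "dx": -0.009, "dy": 0, "dz": -0.0008, "twist": 0},
  {"jaw": -1, "dx": 0, "dy": 0, "dz": 0, "twist": 0},
  {"jaw": -1, "dx": 0, "dy": 0, "dz": 0, "twist": 0},
])

```text
t: 6.25
eef_pos: [0.5101, 0.0878, 0.206]
ee_rot: [-3.137, 0.002, -1.856]
force: [6.3, -2.1, 4.8]
width: 0.0222
gripper_force: 10.0
```

```bash
python3 - <<'E'
from h import *
s=arm.get_state();print(s["t"],s["eef_pos"],s["ee_rot"],s["force"],s["moment"])
for c in ("wrist","top","scene"):
    im=arm.grab_frame(c); cv2.imwrite(f"pics/up_{c}.png",im)
    print(c,[(np.round(d["position"],4).tolist(),round(d["score"],2)) for n in ("knob_centre","crank_axis") for d in arm.pinpoint(c,n)])
a=cv2.imread("pics/up_scene.png")[150:280,160:320];b=cv2.imread("pics/up_top.png")[170:250,180:320]
cv2.imwrite("pics/z3.png",np.hstack([cv2.resize(cv2.imread("pics/up_wrist.png"),(400,300)),cv2.resize(a,(400,300))]))
E
```

```text
6.25 [0.51012644 0.08780587 0.20596926] [-3.13664208e+00  2.45150639e-03 -1.85611941e+00] [ 6.30924736 -2.07320424  4.76985899] [-0.68868301 -2.2586993   0.0714492 ]
wrist [([0.5064, 0.081, 0.1539], 0.81), ([0.4918, 0.0352, 0.102], 0.66), ([0.5489, 0.1426, 0.0036], 0.63)]
top [([0.49, 0.0397, 0.1016], 0.83)]
scene [([0.5086, 0.0808, 0.1494], 0.54), ([0.4965, 0.0405, 0.1042], 0.82)]
```

View pics/z3.png

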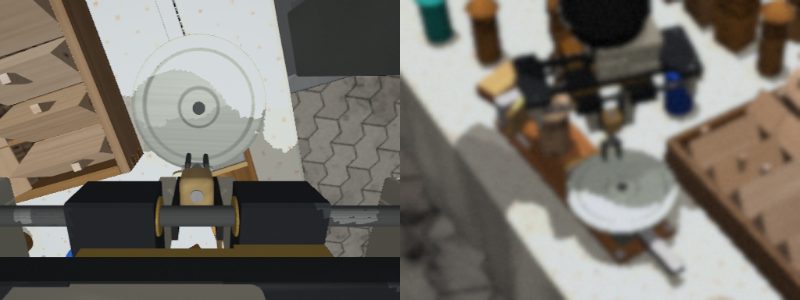

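The wrist view shows the handle upright between the fingers, with the knob top at about (197,197) and the wheel hub at (198,107). The scene view confirms it. I'll compute the axis and the knob-top radius.

```bash
python3 - <<'E'
from h import *
im=cv2.imread("pics/up_wrist.png")
f=1.28
hub=ray("wrist",198.5*f,107.5*f,.079); top=ray("wrist",197*f,197*f,.170)
print(hub,top,np.hypot(*(top-hub)[:2]),np.arctan2((top-hub)[0],(top-hub)[1]))
E
```

```text
[0.49372146 0.03757936 0.079     ] [0.50709293 0.07922482 0.17      ] 0.04373946466631084 0.31068122223371963
```

Handle is at about 1.45 rad, with the knob about 6 mm inward of the grasp centre. I'll regrip it centred and firmer, then bring it upright.

>>> move_arm([
  {"jaw": -0.2, "dx": 0, "dy": 0, "dz": 0, "twist": 0},
  {"jaw": -0.2, "dx": 0, "dy": 0, "dz": 0, "twist": 0},
  {"jaw": -0.2, "dx": 0.003, "dy": 0, "dz": 0.002, "twist": 0},
  {"jaw": -0.2, "dx": 0.003, "dy": 0, "dz": 0.002, "twist": 0},
  {"jaw": -1, "dx": 0, "dy": 0, "dz": 0, "twist": 0},
  {"jaw": -1, "dx": 0, "dy": 0, "dz": 0, "twist": 0},
  {"jaw": -1, "dx": 0, "dy": 0, "dz": 0, "twist": 0},
  {"jaw": -1, "dx": -0.003, "dy": 0, "dz": 0, "twist": 0},
  {"jaw": -1, "dx": -0.002, "dy": 0, "dz": 0, "twist": 0},
  {"jaw": -1, "dx": 0, "dy": 0, "dz": 0, "twist": 0},
], force=30)

```text
t: 7.53
eef_pos: [0.508, 0.0846, 0.2003]
ee_rot: [-3.141, -0.003, -1.857]
force: [4.5, -10.2, -0.1]
width: 0.0216
gripper_force: 30.0
```

```bash
python3 - <<'E'
from h import *
s=arm.get_state();print(s["t"],s["eef_pos"],s["ee_rot"],s["force"],s["moment"],s["q"])
im=arm.grab_frame("wrist"); cv2.imwrite("pics/up2.png",im)
print([(np.round(d["position"],4).tolist(),round(d["score"],2)) for n in ("knob_centre","crank_axis") for d in arm.pinpoint("wrist",n)])
# plan: rel circle around axis, in tool axes at this yaw
y=s["ee_rot"][2]; tx=np.array([np.cos(y),np.sin(y)]); ty=np.array([np.sin(y),-np.cos(y)])
c=np.array([.4935,.0376]); d=s["eef_pos"][:2]-c; w=np.arctan2(d[0],d[1]); r=np.hypot(*d); print("w,r",w,r)
R=.052
for k in range(12):
    P=lambda a:c+R*np.array([np.sin(a),np.cos(a)])
    e=P(w+.12*(k+1))-P(w+.12*k); print(np.round([e@tx,e@ty],4).tolist())
E
```

```text
7.5333 [0.50796402 0.08464014 0.20033294] [-3.14069275 -0.00324268 -1.85730357] [  4.46595352 -10.15269381  -0.08544217] [-3.81972302 -1.96356958 -0.01058816] [ 0.54861472  0.17903092 -0.46554076  0.00355216 -0.92802782 -0.83725228]
[([0.5093, 0.0832, 0.1535], 0.92), ([0.4942, 0.0382, 0.1018], 0.92)]
w,r 0.2983073802469439 0.04921363949854161
[0.0004, -0.0062]
[0.0012, -0.0061]
[0.0019, -0.0059]
[0.0026, -0.0057]
[0.0033, -0.0053]
[0.0039, -0.0049]
[0.0044, -0.0044]
[0.0049, -0.0038]
[0.0054, -0.0032]
[0.0057, -0.0025]
[0.006, -0.0018]
[0.0061, -0.0011]
```

>>> move_arm([
  {"jaw": -1, "dx": 0.0004, "dy": -0.0062, "dz": 0, "twist": 0},
  {"jaw": -1, "dx": 0.0012, "dy": -0.0061, "dz": 0, "twist": 0},
  {"jaw": -1, "dx": 0.0019, "dy": -0.0059, "dz": 0, "twist": 0},
  {"jaw": -1, "dx": 0.0026, "dy": -0.0057, "dz": 0, "twist": 0},
  {"jaw": -1, "dx": 0.0033, "dy": -0.0053, "dz": 0, "twist": 0},
  {"jaw": -1, "dx": 0.0039, "dy": -0.0049, "dz": 0, "twist": 0},
], force=22)

```text
t: 8.18
eef_pos: [0.536, 0.0645, 0.2003]
ee_rot: [3.14, 0.001, -1.858]
force: [-5.6, 7.8, 4.9]
width: 0.0216
gripper_force: 22.0
```

```bash
cat >> h.py <<'E'
C=np.array([.4935,.0378]); R=.052; YAW=-1.857
TX=np.array([np.cos(YAW),np.sin(YAW)]); TY=np.array([np.sin(YAW),-np.cos(YAW)])
def status():
    s=arm.get_state(); d=s["eef_pos"][:2]-C; w=np.arctan2(d[0],d[1])%(2*np.pi); f=s["force"][:2]
    u=np.array([np.sin(w),np.cos(w)]); t=np.array([np.cos(w),-np.sin(w)])
    print("t",s["t"],"w",round(w,3),"r",round(np.hypot(*d),4),"z",round(s["eef_pos"][2],4),"Frad",round(f@u,1),"Ftan",round(f@t,1),"Fz",round(s["force"][2],1),"yaw",round(s["ee_rot"][2],3))
    return w
def plan(w0,dw,n):
    P=lambda a:R*np.array([np.sin(a),np.cos(a)])
    for k in range(n):
        e=P(w0+dw*(k+1))-P(w0+dw*k); print('{"jaw": -1, "dx": %.4f, "dy": %.4f, "dz": 0, "twist": 0},'%(e@TX,e@TY),end=" ")
    print()
E
python3 - <<'E'
from h import *
w=status(); plan(.264+.72,.12,12)
E
```

```text
t 8.1833 w 1.009 r 0.0502 z 0.2003 Frad -0.6 Ftan -9.6 Fz 4.9 yaw -1.858
{"jaw": -1, "dx": 0.0043, "dy": -0.0045, "dz": 0, "twist": 0}, {"jaw": -1, "dx": 0.0048, "dy": -0.0040, "dz": 0, "twist": 0}, {"jaw": -1, "dx": 0.0052, "dy": -0.0034, "dz": 0, "twist": 0}, {"jaw": -1, "dx": 0.0056, "dy": -0.0027, "dz": 0, "twist": 0}, {"jaw": -1, "dx": 0.0059, "dy": -0.0020, "dz": 0, "twist": 0}, {"jaw": -1, "dx": 0.0061, "dy": -0.0013, "dz": 0, "twist": 0}, {"jaw": -1, "dx": 0.0062, "dy": -0.0006, "dz": 0, "twist": 0}, {"jaw": -1, "dx": 0.0062, "dy": 0.0002, "dz": 0, "twist": 0}, {"jaw": -1, "dx": 0.0062, "dy": 0.0009, "dz": 0, "twist": 0}, {"jaw": -1, "dx": 0.0060, "dy": 0.0016, "dz": 0, "twist": 0}, {"jaw": -1, "dx": 0.0058, "dy": 0.0024, "dz": 0, "twist": 0}, {"jaw": -1, "dx": 0.0055, "dy": 0.0030, "dz": 0, "twist": 0},
```

>>> move_arm([
  {"jaw": -1, "dx": 0.0045, "dy": -0.0043, "dz": 0, "twist": 0},
  {"jaw": -1, "dx": 0.005, "dy": -0.0037, "dz": 0, "twist": 0},
  {"jaw": -1, "dx": 0.0054, "dy": -0.0031, "dz": 0, "twist": 0},
  {"jaw": -1, "dx": 0.0057, "dy": -0.0024, "dz": 0, "twist": 0},
  {"jaw": -1, "dx": 0.006, "dy": -0.0017, "dz": 0, "twist": 0},
  {"jaw": -1, "dx": 0.0061, "dy": -0.001, "dz": 0, "twist": 0},
  {"jaw": -1, "dx": 0.0062, "dy": -0.0003, "dz": 0, "twist": 0},
  {"jaw": -1, "dx": 0.0062, "dy": 0.0005, "dz": 0, "twist": 0},
  {"jaw": -1, "dx": 0.0061, "dy": 0.0012, "dz": 0, "twist": 0},
  {"jaw": -1, "dx": 0.0059, "dy": 0.0019, "dz": 0, "twist": 0},
  {"jaw": -1, "dx": 0.0057, "dy": 0.0026, "dz": 0, "twist": 0},
  {"jaw": -1, "dx": 0.0053, "dy": 0.0033, "dz": 0, "twist": 0},
])

```text
t: 9.18
eef_pos: [0.527, -0.0027, 0.2007]
ee_rot: [-3.136, 0.003, -1.857]
force: [11.1, 1.1, -7.5]
width: 0.0217
gripper_force: 22.0
```

```bash
python3 - <<'E'
from h import *
w=status(); plan(w+.03,.12,12)
E
```

```text
t 9.1833 w 2.45 r 0.0526 z 0.2007 Frad 6.3 Ftan -9.3 Fz -7.5 yaw -1.857
{"jaw": -1, "dx": 0.0048, "dy": 0.0039, "dz": 0, "twist": 0}, {"jaw": -1, "dx": 0.0043, "dy": 0.0045, "dz": 0, "twist": 0}, {"jaw": -1, "dx": 0.0038, "dy": 0.0050, "dz": 0, "twist": 0}, {"jaw": -1, "dx": 0.0031, "dy": 0.0054, "dz": 0, "twist": 0}, {"jaw": -1, "dx": 0.0025, "dy": 0.0057, "dz": 0, "twist": 0}, {"jaw": -1, "dx": 0.0018, "dy": 0.0060, "dz": 0, "twist": 0}, {"jaw": -1, "dx": 0.0010, "dy": 0.0061, "dz": 0, "twist": 0}, {"jaw": -1, "dx": 0.0003, "dy": 0.0062, "dz": 0, "twist": 0}, {"jaw": -1, "dx": -0.0005, "dy": 0.0062, "dz": 0, "twist": 0}, {"jaw": -1, "dx": -0.0012, "dy": 0.0061, "dz": 0, "twist": 0}, {"jaw": -1, "dx": -0.0019, "dy": 0.0059, "dz": 0, "twist": 0}, {"jaw": -1, "dx": -0.0026, "dy": 0.0057, "dz": 0, "twist": 0},
```

>>> move_arm([
  {"jaw": -1, "dx": 0.0054, "dy": 0.0031, "dz": 0, "twist": 0},
  {"jaw": -1, "dx": 0.0043, "dy": 0.0045, "dz": 0, "twist": 0},
  {"jaw": -1, "dx": 0.0038, "dy": 0.005, "dz": 0, "twist": 0},
  {"jaw": -1, "dx": 0.0031, "dy": 0.0054, "dz": 0, "twist": 0},
  {"jaw": -1, "dx": 0.0025, "dy": 0.0057, "dz": 0, "twist": 0},
  {"jaw": -1, "dx": 0.0018, "dy": 0.006, "dz": 0, "twist": 0},
  {"jaw": -1, "dx": 0.001, "dy": 0.0061, "dz": 0, "twist": 0},
  {"jaw": -1, "dx": 0.0003, "dy": 0.0062, "dz": 0, "twist": 0},
  {"jaw": -1, "dx": -0.0005, "dy": 0.0062, "dz": 0, "twist": 0},
  {"jaw": -1, "dx": -0.0012, "dy": 0.0061, "dz": 0, "twist": 0},
  {"jaw": -1, "dx": -0.0019, "dy": 0.0059, "dz": 0, "twist": 0},
  {"jaw": -1, "dx": -0.0026, "dy": 0.0057, "dz": 0, "twist": 0},
])

```text
t: 10.18
eef_pos: [0.4574, -0.0003, 0.2006]
ee_rot: [-3.138, 0.001, -1.857]
force: [8.2, -3.9, -5.5]
width: 0.0222
gripper_force: 22.0
```

```bash
python3 - <<'E'
from h import *
w=status(); plan(w+.03,.12,12)
E
```

```text
t 10.1833 w 3.9 r 0.0524 z 0.2006 Frad -2.8 Ftan -8.6 Fz -5.5 yaw -1.857
{"jaw": -1, "dx": -0.0033, "dy": 0.0053, "dz": 0, "twist": 0}, {"jaw": -1, "dx": -0.0039, "dy": 0.0048, "dz": 0, "twist": 0}, {"jaw": -1, "dx": -0.0045, "dy": 0.0043, "dz": 0, "twist": 0}, {"jaw": -1, "dx": -0.0050, "dy": 0.0038, "dz": 0, "twist": 0}, {"jaw": -1, "dx": -0.0054, "dy": 0.0031, "dz": 0, "twist": 0}, {"jaw": -1, "dx": -0.0057, "dy": 0.0025, "dz": 0, "twist": 0}, {"jaw": -1, "dx": -0.0060, "dy": 0.0018, "dz": 0, "twist": 0}, {"jaw": -1, "dx": -0.0061, "dy": 0.0010, "dz": 0, "twist": 0}, {"jaw": -1, "dx": -0.0062, "dy": 0.0003, "dz": 0, "twist": 0}, {"jaw": -1, "dx": -0.0062, "dy": -0.0004, "dz": 0, "twist": 0}, {"jaw": -1, "dx": -0.0061, "dy": -0.0012, "dz": 0, "twist": 0}, {"jaw": -1, "dx": -0.0059, "dy": -0.0019, "dz": 0, "twist": 0},
```

>>> move_arm([
  {"jaw": -1, "dx": -0.0033, "dy": 0.0053, "dz": 0, "twist": 0},
  {"jaw": -1, "dx": -0.0039, "dy": 0.0048, "dz": 0, "twist": 0},
  {"jaw": -1, "dx": -0.0045, "dy": 0.0043, "dz": 0, "twist": 0},
  {"jaw": -1, "dx": -0.005, "dy": 0.0038, "dz": 0, "twist": 0},
  {"jaw": -1, "dx": -0.0054, "dy": 0.0031, "dz": 0, "twist": 0},
  {"jaw": -1, "dx": -0.0057, "dy": 0.0025, "dz": 0, "twist": 0},
  {"jaw": -1, "dx": -0.006, "dy": 0.0018, "dz": 0, "twist": 0},
  {"jaw": -1, "dx": -0.0061, "dy": 0.001, "dz": 0, "twist": 0},
  {"jaw": -1, "dx": -0.0062, "dy": 0.0003, "dz": 0, "twist": 0},
  {"jaw": -1, "dx": -0.0062, "dy": -0.0004, "dz": 0, "twist": 0},
  {"jaw": -1, "dx": -0.0061, "dy": -0.0012, "dz": 0, "twist": 0},
  {"jaw": -1, "dx": -0.0059, "dy": -0.0019, "dz": 0, "twist": 0},
])

```text
t: 11.18
eef_pos: [0.4512, 0.0665, 0.2004]
ee_rot: [3.141, -0.004, -1.857]
force: [-2.7, -9.7, 7.3]
width: 0.0219
gripper_force: 22.0
```

```bash
python3 - <<'E'
from h import *
w=status(); plan(w+.03,.1,12)
for c in ("top","scene"):
    im=arm.grab_frame(c); cv2.imwrite(f"pics/m_{c}.png",im)
    for n in ("tower","jaw"): print(c,n,[(np.round(d["position"],4).tolist(),round(d["score"],2)) for d in arm.pinpoint(c,n)])
E
```

```text
t 11.1833 w 5.309 r 0.0512 z 0.2004 Frad -3.2 Ftan -9.5 Fz 7.3 yaw -1.857
{"jaw": -1, "dx": -0.0048, "dy": -0.0020, "dz": 0, "twist": 0}, {"jaw": -1, "dx": -0.0046, "dy": -0.0024, "dz": 0, "twist": 0}, {"jaw": -1, "dx": -0.0043, "dy": -0.0029, "dz": 0, "twist": 0}, {"jaw": -1, "dx": -0.0040, "dy": -0.0033, "dz": 0, "twist": 0}, {"jaw": -1, "dx": -0.0037, "dy": -0.0037, "dz": 0, "twist": 0}, {"jaw": -1, "dx": -0.0033, "dy": -0.0040, "dz": 0, "twist": 0}, {"jaw": -1, "dx": -0.0029, "dy": -0.0043, "dz": 0, "twist": 0}, {"jaw": -1, "dx": -0.0024, "dy": -0.0046, "dz": 0, "twist": 0}, {"jaw": -1, "dx": -0.0019, "dy": -0.0048, "dz": 0, "twist": 0}, {"jaw": -1, "dx": -0.0014, "dy": -0.0050, "dz": 0, "twist": 0}, {"jaw": -1, "dx": -0.0009, "dy": -0.0051, "dz": 0, "twist": 0}, {"jaw": -1, "dx": -0.0004, "dy": -0.0052, "dz": 0, "twist": 0}, 
top tower [([0.4635, 0.4829, 0.001], 0.56), ([0.4847, 0.1935, 0.013], 0.51)]
top jaw []
scene tower [([0.4614, 0.482, -0.0038], 0.87), ([0.6646, 0.1697, 0.0037], 0.84)]
scene jaw []
```

>>> move_arm([
  {"jaw": -1, "dx": -0.0048, "dy": -0.002, "dz": 0, "twist": 0},
  {"jaw": -1, "dx": -0.0046, "dy": -0.0024, "dz": 0, "twist": 0},
  {"jaw": -1, "dx": -0.0043, "dy": -0.0029, "dz": 0, "twist": 0},
  {"jaw": -1, "dx": -0.004, "dy": -0.0033, "dz": 0, "twist": 0},
  {"jaw": -1, "dx": -0.0037, "dy": -0.0037, "dz": 0, "twist": 0},
  {"jaw": -1, "dx": -0.0033, "dy": -0.004, "dz": 0, "twist": 0},
  {"jaw": -1, "dx": -0.0029, "dy": -0.0043, "dz": 0, "twist": 0},
  {"jaw": -1, "dx": -0.0024, "dy": -0.0046, "dz": 0, "twist": 0},
  {"jaw": -1, "dx": -0.0019, "dy": -0.0048, "dz": 0, "twist": 0},
  {"jaw": -1, "dx": -0.0014, "dy": -0.005, "dz": 0, "twist": 0},
  {"jaw": -1, "dx": -0.0009, "dy": -0.0051, "dz": 0, "twist": 0},
])

```text
t: 12.4
eef_pos: [0.501, 0.0893, 0.2004]
ee_rot: [3.139, 0.0, -1.858]
force: [-8.7, 2.5, 8.5]
width: 0.0221
gripper_force: 22.0
```

```bash
python3 - <<'E'
from h import *
w=status(); plan(w+.04,.03,12)
E
```

```text
t 12.4 w 0.144 r 0.052 z 0.2004 Frad 1.2 Ftan -9.0 Fz 8.5 yaw -1.858
{"jaw": -1, "dx": -0.0001, "dy": -0.0016, "dz": 0, "twist": 0}, {"jaw": -1, "dx": -0.0001, "dy": -0.0016, "dz": 0, "twist": 0}, {"jaw": -1, "dx": -0.0000, "dy": -0.0016, "dz": 0, "twist": 0}, {"jaw": -1, "dx": 0.0000, "dy": -0.0016, "dz": 0, "twist": 0}, {"jaw": -1, "dx": 0.0001, "dy": -0.0016, "dz": 0, "twist": 0}, {"jaw": -1, "dx": 0.0001, "dy": -0.0016, "dz": 0, "twist": 0}, {"jaw": -1, "dx": 0.0001, "dy": -0.0016, "dz": 0, "twist": 0}, {"jaw": -1, "dx": 0.0002, "dy": -0.0015, "dz": 0, "twist": 0}, {"jaw": -1, "dx": 0.0002, "dy": -0.0015, "dz": 0, "twist": 0}, {"jaw": -1, "dx": 0.0003, "dy": -0.0015, "dz": 0, "twist": 0}, {"jaw": -1, "dx": 0.0003, "dy": -0.0015, "dz": 0, "twist": 0}, {"jaw": -1, "dx": 0.0004, "dy": -0.0015, "dz": 0, "twist": 0},
```

I'm at wheel angle ≈6.47 and running free at about 9 N. Before creeping, I'll estimate where the tower seats from the V stop in the first top picture.

```bash
python3 - <<'E'
from h import *
a=cv2.imread("pics/top0.png")[195:235,195:260]; cv2.imwrite("pics/v.png",cv2.resize(a,(780,480),interpolation=cv2.INTER_CUBIC))
E
```

```text
(no output)
```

View pics/v.png

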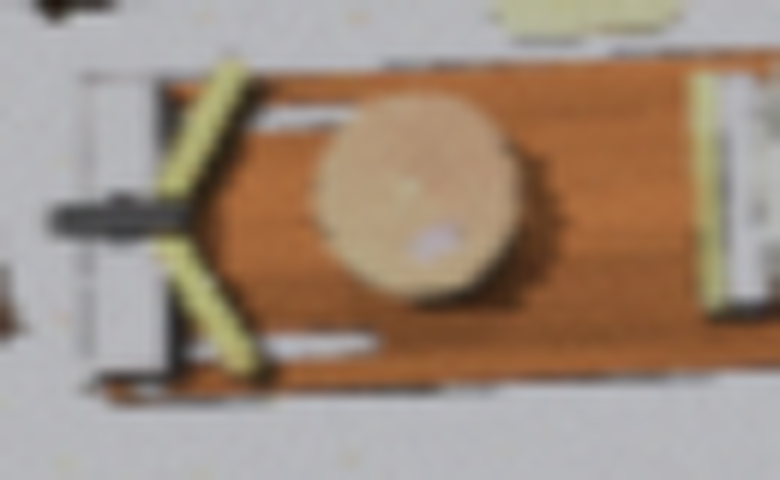

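The crop shows the V's inner edges running from (183,195) to (250,75) and from (185,235) to (265,365), with the jaw face line from (693,75) to (705,310). I'll convert these to metric.

```bash
python3 - <<'E'
from h import *
p=lambda x,y,z:ray("top",195+x/12-.46,195+y/12-.46,z)[:2]
hub=np.array([.4935,.0378])
for z in (.055,.060):
    A,B,Cc,D=p(183,195,z),p(250,75,z),p(185,235,z),p(265,365,z)
    J1,J2=p(693,75,.061),p(705,310,.061)
    n1=(B-A)[::-1]*[1,-1]; n1/=np.linalg.norm(n1); n2=(D-Cc)[::-1]*[1,-1]; n2/=np.linalg.norm(n2)
    m=np.array([.49,.1]); n1*=np.sign(n1@(m-A)); n2*=np.sign(n2@(m-Cc))
    s=np.linalg.solve([n1,n2],[n1@A+.025,n2@Cc+.025])
    nj=(J2-J1)[::-1]*[1,-1]; nj/=np.linalg.norm(nj); nj*=np.sign(nj[1])
    gap=nj@(s-J1)-.025; print("seat",s,"along",nj@(s-hub),"nj",nj,"jaw face along",nj@(J1-hub),"travel",gap,"w_grip",.33+gap/.011)
E
```

```text
seat [0.48437716 0.22067231] along 0.18309971694571045 nj [-0.04972288  0.99876305] jaw face along 0.0787889552709915 travel 0.07931076167471895 w_grip 7.540069243156269
seat [0.48384915 0.22006405] along 0.18251846533917734 nj [-0.04972288  0.99876305] jaw face along 0.0787889552709915 travel 0.07872951006818585 w_grip 7.487228188016895
```

Grip is expected at about w=7.5. I'll go slowly to about 7.0.

>>> move_arm([
  {"jaw": -1, "dx": -0.0002, "dy": -0.0022, "dz": 0, "twist": 0},
  {"jaw": -1, "dx": -0.0001, "dy": -0.0022, "dz": 0, "twist": 0},
  {"jaw": -1, "dx": 0, "dy": -0.0022, "dz": 0, "twist": 0},
  {"jaw": -1, "dx": 0.0001, "dy": -0.0022, "dz": 0, "twist": 0},
  {"jaw": -1, "dx": 0.0002, "dy": -0.0022, "dz": 0, "twist": 0},
  {"jaw": -1, "dx": 0.0003, "dy": -0.0022, "dz": 0, "twist": 0},
  {"jaw": -1, "dx": 0.0004, "dy": -0.0022, "dz": 0, "twist": 0},
  {"jaw": -1, "dx": 0.0005, "dy": -0.0021, "dz": 0, "twist": 0},
  {"jaw": -1, "dx": 0.0006, "dy": -0.0021, "dz": 0, "twist": 0},
  {"jaw": -1, "dx": 0.0006, "dy": -0.0021, "dz": 0, "twist": 0},
  {"jaw": -1, "dx": 0.0007, "dy": -0.0021, "dz": 0, "twist": 0},
  {"jaw": -1, "dx": 0.0008, "dy": -0.002, "dz": 0, "twist": 0},
])

```text
t: 13.4
eef_pos: [0.5254, 0.0794, 0.2004]
ee_rot: [3.141, 0.003, -1.858]
force: [-4.7, 7.3, 6.2]
width: 0.0222
gripper_force: 22.0
```

```bash
python3 - <<'E'
from h import *
w=status(); plan(w+.04,.025,8);plan(w+.34,.025,4)
E
```

```text
t 13.4 w 0.654 r 0.0524 z 0.2004 Frad 2.9 Ftan -8.2 Fz 6.2 yaw -1.858
{"jaw": -1, "dx": 0.0005, "dy": -0.0012, "dz": 0, "twist": 0}, {"jaw": -1, "dx": 0.0006, "dy": -0.0012, "dz": 0, "twist": 0}, {"jaw": -1, "dx": 0.0006, "dy": -0.0012, "dz": 0, "twist": 0}, {"jaw": -1, "dx": 0.0006, "dy": -0.0011, "dz": 0, "twist": 0}, {"jaw": -1, "dx": 0.0006, "dy": -0.0011, "dz": 0, "twist": 0}, {"jaw": -1, "dx": 0.0007, "dy": -0.0011, "dz": 0, "twist": 0}, {"jaw": -1, "dx": 0.0007, "dy": -0.0011, "dz": 0, "twist": 0}, {"jaw": -1, "dx": 0.0007, "dy": -0.0011, "dz": 0, "twist": 0}, 
{"jaw": -1, "dx": 0.0009, "dy": -0.0010, "dz": 0, "twist": 0}, {"jaw": -1, "dx": 0.0009, "dy": -0.0010, "dz": 0, "twist": 0}, {"jaw": -1, "dx": 0.0009, "dy": -0.0009, "dz": 0, "twist": 0}, {"jaw": -1, "dx": 0.0009, "dy": -0.0009, "dz": 0, "twist": 0},
```

>>> move_arm([
  {"jaw": -1, "dx": 0.0005, "dy": -0.0012, "dz": 0, "twist": 0},
  {"jaw": -1, "dx": 0.0006, "dy": -0.0012, "dz": 0, "twist": 0},
  {"jaw": -1, "dx": 0.0006, "dy": -0.0012, "dz": 0, "twist": 0},
  {"jaw": -1, "dx": 0.0006, "dy": -0.0011, "dz": 0, "twist": 0},
  {"jaw": -1, "dx": 0.0006, "dy": -0.0011, "dz": 0, "twist": 0},
])

```text
t: 13.82
eef_pos: [0.5303, 0.0751, 0.2004]
ee_rot: [3.141, 0.003, -1.858]
force: [-4.9, 7.5, 5.2]
width: 0.0217
gripper_force: 22.0
```

```bash
python3 - <<'E'
from h import *
w=status()
E
```

```text
t 13.8167 w 0.779 r 0.0524 z 0.2004 Frad 1.9 Ftan -8.7 Fz 5.2 yaw -1.858
```

>>> move_arm([
  {"jaw": -1, "dx": 0.0007, "dy": -0.0011, "dz": 0, "twist": 0},
  {"jaw": -1, "dx": 0.0007, "dy": -0.0011, "dz": 0, "twist": 0},
  {"jaw": -1, "dx": 0.0007, "dy": -0.0011, "dz": 0, "twist": 0},
  {"jaw": -1, "dx": 0.0007, "dy": -0.0011, "dz": 0, "twist": 0},
])

```text
t: 14.15
eef_pos: [0.5339, 0.0713, 0.2005]
ee_rot: [-3.141, 0.003, -1.858]
force: [-4.7, 7.8, 4.6]
width: 0.0219
gripper_force: 22.0
```

```bash
python3 - <<'E'
from h import *
w=status()
E
```

```text
t 14.15 w 0.878 r 0.0525 z 0.2005 Frad 1.3 Ftan -9.0 Fz 4.6 yaw -1.858
```

>>> move_arm([
  {"jaw": -1, "dx": 0.0008, "dy": -0.001, "dz": 0, "twist": 0},
  {"jaw": -1, "dx": 0.0008, "dy": -0.001, "dz": 0, "twist": 0},
  {"jaw": -1, "dx": 0.0008, "dy": -0.001, "dz": 0, "twist": 0},
])

```text
t: 14.4
eef_pos: [0.5362, 0.0683, 0.2005]
ee_rot: [-3.141, 0.004, -1.858]
force: [-3.5, 8.2, 4.6]
width: 0.0215
gripper_force: 22.0
```

```bash
python3 - <<'E'
from h import *
w=status()
E
```

```text
t 14.4 w 0.952 r 0.0525 z 0.2005 Frad 1.9 Ftan -8.7 Fz 4.6 yaw -1.858
```

Still free (w≈7.28). Continuing in 0.1 rad steps.

>>> move_arm([
  {"jaw": -1, "dx": 0.0008, "dy": -0.001, "dz": 0, "twist": 0},
  {"jaw": -1, "dx": 0.0008, "dy": -0.001, "dz": 0, "twist": 0},
  {"jaw": -1, "dx": 0.0009, "dy": -0.001, "dz": 0, "twist": 0},
  {"jaw": -1, "dx": 0.0009, "dy": -0.0009, "dz": 0, "twist": 0},
])

```text
t: 14.73
eef_pos: [0.5392, 0.064, 0.2005]
ee_rot: [-3.141, 0.004, -1.858]
force: [-3.2, 8.8, 3.6]
width: 0.0219
gripper_force: 22.0
```

```bash
python3 - <<'E'
from h import *
w=status()
E
```

```text
t 14.7333 w 1.051 r 0.0526 z 0.2005 Frad 1.6 Ftan -9.2 Fz 3.6 yaw -1.858
```

>>> move_arm([
  {"jaw": -1, "dx": 0.0009, "dy": -0.0009, "dz": 0, "twist": 0},
  {"jaw": -1, "dx": 0.0009, "dy": -0.0009, "dz": 0, "twist": 0},
  {"jaw": -1, "dx": 0.001, "dy": -0.0009, "dz": 0, "twist": 0},
])

```text
t: 14.98
eef_pos: [0.541, 0.0605, 0.2005]
ee_rot: [-3.141, 0.004, -1.858]
force: [-2.3, 8.2, 4.2]
width: 0.022
gripper_force: 22.0
```

```bash
python3 - <<'E'
from h import *
w=status()
E
```

```text
t 14.9833 w 1.125 r 0.0527 z 0.2005 Frad 1.4 Ftan -8.4 Fz 4.2 yaw -1.858
```

>>> move_arm([
  {"jaw": -1, "dx": 0.001, "dy": -0.0009, "dz": 0, "twist": 0},
  {"jaw": -1, "dx": 0.001, "dy": -0.0008, "dz": 0, "twist": 0},
  {"jaw": -1, "dx": 0.001, "dy": -0.0008, "dz": 0, "twist": 0},
])

```text
t: 15.23
eef_pos: [0.5427, 0.057, 0.2005]
ee_rot: [-3.141, 0.004, -1.858]
force: [-2.2, 7.8, 3.9]
width: 0.0219
gripper_force: 22.0
```

```bash
python3 - <<'E'
from h import *
w=status()
E
```

```text
t 15.2333 w 1.199 r 0.0528 z 0.2005 Frad 0.7 Ftan -8.0 Fz 3.9 yaw -1.858
```

>>> move_arm([
  {"jaw": -1, "dx": 0.001, "dy": -0.0008, "dz": 0, "twist": 0},
  {"jaw": -1, "dx": 0.0011, "dy": -0.0008, "dz": 0, "twist": 0},
  {"jaw": -1, "dx": 0.0011, "dy": -0.0007, "dz": 0, "twist": 0},
])

```text
t: 15.48
eef_pos: [0.544, 0.0533, 0.2005]
ee_rot: [-3.141, 0.004, -1.858]
force: [-2.0, 8.9, 2.9]
width: 0.0219
gripper_force: 22.0
```

```bash
python3 - <<'E'
from h import *
w=status()
E
```

```text
t 15.4833 w 1.274 r 0.0528 z 0.2005 Frad 0.7 Ftan -9.1 Fz 2.9 yaw -1.858
```

>>> move_arm([
  {"jaw": -1, "dx": 0.0011, "dy": -0.0007, "dz": 0, "twist": 0},
  {"jaw": -1, "dx": 0.0011, "dy": -0.0007, "dz": 0, "twist": 0},
  {"jaw": -1, "dx": 0.0011, "dy": -0.0006, "dz": 0, "twist": 0},
])

```text
t: 15.73
eef_pos: [0.545, 0.0495, 0.2005]
ee_rot: [-3.141, 0.004, -1.858]
force: [-1.6, 8.0, 3.1]
width: 0.0218
gripper_force: 22.0
```

```bash
python3 - <<'E'
from h import *
w=status()
E
```

```text
t 15.7333 w 1.347 r 0.0528 z 0.2005 Frad 0.2 Ftan -8.2 Fz 3.1 yaw -1.858
```

>>> move_arm([
  {"jaw": -1, "dx": 0.0011, "dy": -0.0006, "dz": 0, "twist": 0},
  {"jaw": -1, "dx": 0.0011, "dy": -0.0006, "dz": 0, "twist": 0},
  {"jaw": -1, "dx": 0.0012, "dy": -0.0006, "dz": 0, "twist": 0},
])

```text
t: 15.98
eef_pos: [0.5458, 0.0458, 0.2005]
ee_rot: [-3.141, 0.004, -1.858]
force: [-1.6, 9.4, 4.2]
width: 0.0219
gripper_force: 22.0
```

```bash
python3 - <<'E'
from h import *
w=status()
arm.grab_frame("top"); arm.grab_frame("scene")
for c in ("top","scene"): print(c,[(np.round(d["position"],4).tolist(),round(d["score"],2)) for d in arm.pinpoint(c,"tower")])
E
```

```text
t 15.9833 w 1.418 r 0.0529 z 0.2005 Frad -0.2 Ftan -9.5 Fz 4.2 yaw -1.858
top [([0.6688, 0.1717, 0.002], 0.67), ([0.4584, 0.4851, 0.0011], 0.55)]
scene [([0.4845, 0.2176, 0.0114], 0.65), ([0.4627, 0.4826, -0.0014], 0.58)]
```

>>> move_arm([
  {"jaw": -1, "dx": 0.0012, "dy": -0.0005, "dz": 0, "twist": 0},
  {"jaw": -1, "dx": 0.0012, "dy": -0.0005, "dz": 0, "twist": 0},
])

```text
t: 16.35
eef_pos: [0.5461, 0.0436, 0.2005]
ee_rot: [-3.141, 0.005, -1.858]
force: [-2.5, 11.6, 4.3]
width: 0.0216
gripper_force: 22.0
```

```bash
python3 - <<'E'
from h import *
w=status()
E
```

```text
t 16.35 w 1.461 r 0.0529 z 0.2005 Frad -1.2 Ftan -11.8 Fz 4.3 yaw -1.858
```

The crank now pulls about 3 N harder, so the jaw is at about 14 N. One small step more, aiming for about 25 N.

>>> move_arm([
  {"jaw": -1, "dx": 0.001, "dy": -0.0004, "dz": 0, "twist": 0},
  {"jaw": -1, "dx": 0.001, "dy": -0.0004, "dz": 0, "twist": 0},
])

```text
t: 16.52
eef_pos: [0.5462, 0.0419, 0.2005]
ee_rot: [-3.141, 0.005, -1.858]
force: [-4.3, 14.4, 4.7]
width: 0.022
gripper_force: 22.0
```

```bash
python3 - <<'E'
from h import *
w=status()
E
```

```text
t 16.5167 w 1.493 r 0.0529 z 0.2005 Frad -3.1 Ftan -14.6 Fz 4.7 yaw -1.858
```

>>> move_arm([
  {"jaw": -1, "dx": 0, "dy": 0, "dz": 0, "twist": 0},
  {"jaw": -1, "dx": 0, "dy": 0, "dz": 0, "twist": 0},
  {"jaw": -1, "dx": 0, "dy": 0, "dz": 0, "twist": 0},
])

```text
t: 16.77
eef_pos: [0.5462, 0.0418, 0.2005]
ee_rot: [-3.141, 0.005, -1.858]
force: [-2.8, 12.3, 3.6]
width: 0.022
gripper_force: 22.0
```

```bash
python3 - <<'E'
from h import *
w=status()
E
```

```text
t 16.7667 w 1.494 r 0.0529 z 0.2005 Frad -1.8 Ftan -12.5 Fz 3.6 yaw -1.858
```

The jaw is holding at an estimated 17–27 N. I'll unload the arm's tangential push first, then open.

>>> move_arm([
  {"jaw": -1, "dx": -0.0012, "dy": 0.0004, "dz": 0, "twist": 0},
  {"jaw": -1, "dx": -0.0012, "dy": 0.0004, "dz": 0, "twist": 0},
  {"jaw": -1, "dx": 0, "dy": 0, "dz": 0, "twist": 0},
])

```text
t: 17.02
eef_pos: [0.5462, 0.0425, 0.2005]
ee_rot: [-3.14, 0.002, -1.857]
force: [0.2, 4.9, 3.4]
width: 0.0221
gripper_force: 22.0
```

```bash
python3 - <<'E'
from h import *
w=status()
E
```

```text
t 17.0167 w 1.481 r 0.0529 z 0.2005 Frad 0.6 Ftan -4.9 Fz 3.4 yaw -1.857
```

>>> move_arm([
  {"jaw": 0.36, "dx": 0, "dy": 0, "dz": 0, "twist": 0},
  {"jaw": 0.36, "dx": 0, "dy": 0, "dz": 0, "twist": 0},
  {"jaw": 0.36, "dx": 0, "dy": 0, "dz": 0, "twist": 0},
  {"jaw": 0.36, "dx": 0, "dy": 0, "dz": 0, "twist": 0},
  {"jaw": 0.36, "dx": 0, "dy": 0, "dz": -0.0065, "twist": -0.09},
  {"jaw": 0.36, "dx": 0, "dy": 0, "dz": -0.0065, "twist": -0.09},
  {"jaw": 0.36, "dx": 0, "dy": 0, "dz": -0.0065, "twist": -0.09},
  {"jaw": 0.36, "dx": 0, "dy": 0, "dz": -0.0065, "twist": -0.09},
  {"jaw": 0.36, "dx": 0, "dy": 0, "dz": 0, "twist": 0},
])

```text
t: 17.77
eef_pos: [0.546, 0.0415, 0.2273]
ee_rot: [-3.14, 0.0, -1.494]
force: [0.5, 0.4, -0.3]
width: 0.0594
gripper_force: 0.0
```

```bash
python3 - <<'E'
from h import *
w=status()
im=arm.grab_frame("wrist"); cv2.imwrite("pics/pre.png",im)
print([(np.round(d["position"],4).tolist(),round(d["score"],2)) for n in ("knob_centre","crank_axis") for d in arm.pinpoint("wrist",n)])
arm.grab_frame("scene"); print([(np.round(d["position"],4).tolist(),round(d["score"],2)) for n in ("tower","knob_centre") for d in arm.pinpoint("scene",n)])
print(arm.get_state()["width"])
E
```

```text
t 17.7667 w 1.501 r 0.0526 z 0.2273 Frad 0.5 Ftan -0.4 Fz -0.3 yaw -1.494
[([0.547, 0.0416, 0.1514], 0.96), ([0.4936, 0.0373, 0.0992], 0.94)]
[([0.4615, 0.478, -0.0051], 0.82), ([0.4841, 0.2235, 0.0108], 0.78), ([0.6661, 0.1715, 0.0059], 0.51), ([0.547, 0.0435, 0.1524], 0.65)]
0.05957938613630705
```

View pics/pre.png

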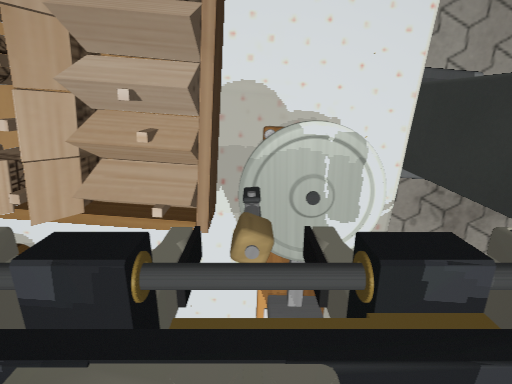

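The wrist view shows the knob upright at (252,240), between the fingers. The hub is at (313,198), so inward is to the right, along tool +y. The tower is seated at y≈0.22. Next, the outer finger pushes the handle over along its arc.

>>> move_arm([
  {"jaw": 0.36, "dx": 0, "dy": 0.009, "dz": 0, "twist": 0},
  {"jaw": 0.36, "dx": 0, "dy": 0.009, "dz": 0, "twist": 0},
  {"jaw": 0.36, "dx": 0, "dy": 0.006, "dz": 0, "twist": 0},
  {"jaw": 0.36, "dx": 0, "dy": 0.006, "dz": 0, "twist": 0},
  {"jaw": 0.36, "dx": 0, "dy": 0.006, "dz": 0, "twist": 0},
  {"jaw": 0.36, "dx": 0, "dy": 0.0055, "dz": 0, "twist": 0},
  {"jaw": 0.36, "dx": 0, "dy": 0.0054, "dz": 0.002, "twist": 0},
  {"jaw": 0.36, "dx": 0, "dy": 0.0054, "dz": 0.002, "twist": 0},
  {"jaw": 0.36, "dx": 0, "dy": 0.0054, "dz": 0.003, "twist": 0},
  {"jaw": 0.36, "dx": 0, "dy": 0.0054, "dz": 0.003, "twist": 0},
])

```text
t: 18.9
eef_pos: [0.482, 0.0369, 0.2159]
ee_rot: [3.141, -0.0, -1.498]
force: [1.3, 0.6, 0.2]
width: 0.0594
gripper_force: 0.5
```

```bash
python3 - <<'E'
from h import *
w=status(); print(arm.get_state()["force"])
im=arm.grab_frame("wrist"); cv2.imwrite("pics/mid.png",im)
print([(np.round(d["position"],4).tolist(),round(d["score"],2)) for n in ("knob_centre","crank_axis") for d in arm.pinpoint("wrist",n)])
E
```

```text
t 18.9 w 4.634 r 0.0115 z 0.2159 Frad -1.3 Ftan 0.5 Fz 0.2 yaw -1.498
[1.30226895 0.64166698 0.16257923]
[([0.5081, 0.0384, 0.1365], 0.64), ([0.4907, 0.0378, 0.1005], 0.68)]
```

View pics/mid.png

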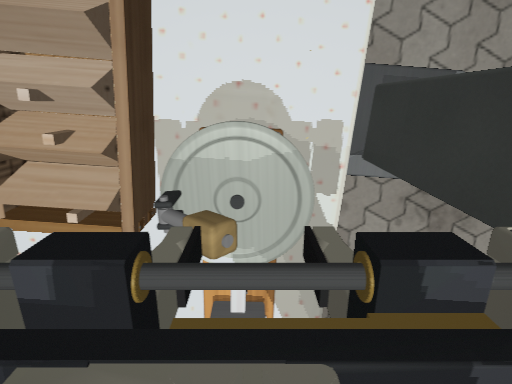

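The handle is about half folded, with the knob at (215,235) and the left finger behind it. Continuing along the arc down to flat.

>>> move_arm([
  {"jaw": 0.36, "dx": 0, "dy": 0.0066, "dz": 0.0055, "twist": 0},
  {"jaw": 0.36, "dx": 0, "dy": 0.0065, "dz": 0.0055, "twist": 0},
  {"jaw": 0.36, "dx": 0, "dy": 0.0034, "dz": 0.005, "twist": 0},
  {"jaw": 0.36, "dx": 0, "dy": 0.003, "dz": 0.005, "twist": 0},
  {"jaw": 0.36, "dx": 0, "dy": 0.0024, "dz": 0.0045, "twist": 0},
  {"jaw": 0.36, "dx": 0, "dy": 0.0022, "dz": 0.0045, "twist": 0},
  {"jaw": 0.36, "dx": 0, "dy": 0.001, "dz": 0.0035, "twist": 0},
  {"jaw": 0.36, "dx": 0, "dy": 0.0004, "dz": 0.0025, "twist": 0},
  {"jaw": 0.36, "dx": 0, "dy": 0, "dz": 0.0015, "twist": 0},
  {"jaw": 0.36, "dx": 0, "dy": 0, "dz": 0, "twist": 0},
])

```text
t: 19.88
eef_pos: [0.4567, 0.0349, 0.1784]
ee_rot: [3.14, -0.001, -1.498]
force: [-3.3, 0.3, 4.2]
width: 0.0595
gripper_force: 2.2
```

It presses with 4 N at the expected flat height. I'll lift off and check.

>>> move_arm([
  {"jaw": 0.36, "dx": 0, "dy": 0, "dz": -0.005, "twist": 0},
  {"jaw": 0.36, "dx": 0, "dy": 0, "dz": -0.015, "twist": 0},
  {"jaw": 0.36, "dx": 0, "dy": 0, "dz": -0.02, "twist": 0},
  {"jaw": 0.36, "dx": 0.01, "dy": 0, "dz": -0.02, "twist": 0},
  {"jaw": 0.36, "dx": 0.02, "dy": 0, "dz": -0.02, "twist": 0},
  {"jaw": 0.36, "dx": 0.02, "dy": 0, "dz": -0.02, "twist": 0},
  {"jaw": 0.36, "dx": 0.02, "dy": 0, "dz": -0.02, "twist": 0},
  {"jaw": 0.36, "dx": 0.02, "dy": 0, "dz": 0, "twist": 0},
  {"jaw": 0.36, "dx": 0.02, "dy": 0, "dz": 0, "twist": 0},
  {"jaw": 0.36, "dx": 0, "dy": 0, "dz": 0, "twist": 0},
])

```text
t: 20.72
eef_pos: [0.4653, -0.0767, 0.2993]
ee_rot: [-3.141, -0.0, -1.5]
force: [-0.0, 0.2, -0.3]
width: 0.0596
gripper_force: 0.0
```

```bash
python3 - <<'E'
from h import *
s=arm.get_state(); print(s["t"],s["eef_pos"],s["force"])
ims=[]
for c in ("wrist","scene","top"):
    im=arm.grab_frame(c); ims.append(im)
    print(c,[(n,np.round(d["position"],4).tolist(),round(d["score"],2)) for n in ("knob_centre","crank_axis","tower") for d in arm.pinpoint(c,n)])
cv2.imwrite("pics/end.png",np.hstack([cv2.resize(ims[0],(400,300)),cv2.resize(ims[1][150:270,160:320],(400,300))]))
E
```

```text
20.7167 [ 0.46527743 -0.07673598  0.29933764] [-0.03826016  0.20270621 -0.27656537]
wrist [('knob_centre', [0.4943, 0.0375, 0.1017], 0.53), ('crank_axis', [0.4937, 0.0344, 0.0998], 0.66)]
scene [('crank_axis', [0.4939, 0.0396, 0.104], 0.75), ('crank_axis', [0.4919, -0.2026, -0.0004], 0.72), ('tower', [0.4607, 0.4798, -0.005], 0.62)]
top [('tower', [0.4607, 0.4815, 0.0002], 0.86), ('tower', [0.6673, 0.1734, 0.0043], 0.52)]
```

View pics/end.png

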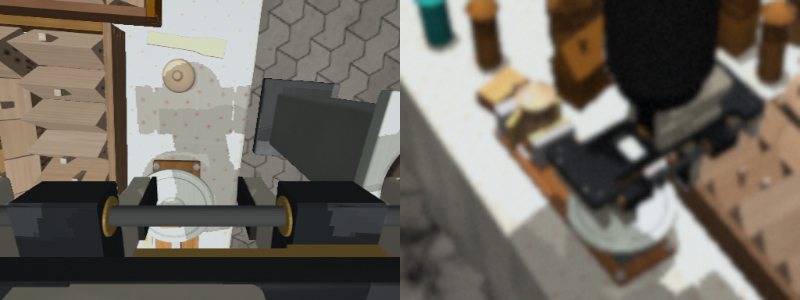

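The last view shows the tower upright against the stop at about (540,95), the jar and spatula undisturbed, and the knob reported at z=0.102 over the axis, so it is folded flat. Handing in.

```bash
python3 -c "
from station import arm
print(arm.job_done())"
```

```text
the job is handed in; nothing more can be done
None
```

I handed the job in with the tower clamped against the V stop at an estimated 17–27 N and the handle folded flat over the wheel. I saw no sign that anything round the clamp had moved; the hand-in returned no verdict.

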